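# Hold down the recessed reset button of a drive dock

## Task

The drive dock must be reset: its button sits deep below the funnelled hole in its top. From the rack take the one pin whose shank is both thin enough for the hole and long enough to reach the button, put it down through the hole and push the button fully down, and finish like that, the pin still in the gripper and the button still held down. Leave the other two pins in the rack and everything else on the bench where it is.

Things in the scene. Friction and masses are not known exactly. Their poses are not given: they have to be found in the camera images.
- rack: Pin rack, fixed: a clear plastic plate 36 mm (its x) by 200 mm (its y), 6 mm thick, top face 95 mm above the bench, on thin steel posts at its two ends, otherwise open. Three 19 mm through holes 60 mm apart along its y axis (at y = -60, 0, +60 mm, x = 0); a pin hangs in each, order varies. Origin under its centre at bench level, z up.
- pin_a_grip (a point): Pin with a dark steel shank 7 mm thick and 75 mm long, hanging upright in the rack, 40 to 85 g. All three handles are alike: blue round barrel 22 mm across, 52 mm high, on a round flange 30 mm across, 4 mm thick, that rests on the rack plate; shank below it. This point: on the axis, mid-barrel, 30 mm above the flange's underside, 26 mm below the handle's top. z up along the pin. Up to 2 mm off its hole's centre.
- pin_a_tip (a point): Lower end of the shank of pin_a, on its axis, 75 mm below the flange's underside.
- pin_b_grip (a point): Pin with a dark steel shank 16 mm thick and 75 mm long, hanging upright in the rack, 40 to 85 g. All three handles are alike: blue round barrel 22 mm across, 52 mm high, on a round flange 30 mm across, 4 mm thick, that rests on the rack plate; shank below it. This point: on the axis, mid-barrel, 30 mm above the flange's underside, 26 mm below the handle's top. z up along the pin. Up to 2 mm off its hole's centre.
- pin_b_tip (a point): Lower end of the shank of pin_b, on its axis, 75 mm below the flange's underside.
- pin_c_grip (a point): Pin with a dark steel shank 7 mm thick and 28 mm long, hanging upright in the rack, 40 to 85 g. All three handles are alike: blue round barrel 22 mm across, 52 mm high, on a round flange 30 mm across, 4 mm thick, that rests on the rack plate; shank below it. This point: on the axis, mid-barrel, 30 mm above the flange's underside, 26 mm below the handle's top. z up along the pin. Up to 2 mm off its hole's centre.
- pin_c_tip (a point): Lower end of the shank of pin_c, on its axis, 28 mm below the flange's underside.
- dock: Drive dock, fixed: a box 170 mm (its x) by 130 mm (its y), top face 80 mm above the bench, black walls, grey top. In the top, on the centre line and 35 mm from the centre towards its own -x, is a steel funnel over a round hole; on the +x half is a flat dark drive bay, 4 mm high, with nothing to do. Origin under its centre at bench level, z up.
- reset_mouth (a point): Centre of the mouth of the dock's steel funnel, 88 mm above the bench. The funnel is 8 mm high, 25 mm wide inside at the mouth (33 mm outside), narrowing to the round hole of 13 mm diameter through the dock's 10 mm thick top. The reset button lies right below, its face 43 mm below this point when up.
- reset_switch (a joint): Travel of the reset button (white, 20 mm across, pressed straight down inside the dock): 0 up, 0.006 m fully down. Spring: starts to move at about 2 N, fully down at about 6 N, then a hard stop; springs back up when released.
- drive_mid (a point): Loose bare hard drive lying flat, 100 x 70 x 12 mm; centre.
- platters_mid (a point): Loose disc platter with hub, 95 mm across, 12 mm high; centre.
- magnet_mid (a point): Loose small steel magnet bracket, about 58 x 28 x 9 mm; 4.5 mm above the bench.
- head_arm_mid (a point): Loose drive head arm, 96 mm long, 12 mm high; at its pivot, 6 mm up.
- driver_grip (a point): Loose screwdriver with blue handle, 190 mm long, lying; on the handle.
- dish: Loose small steel dish, 70 mm across, 25 mm high; origin under its centre.
- reset_switch_top (a point): Centre of the reset button's face; moves with the button.
- pin_a: The same pin as pin_a_grip; origin on its axis at the underside of the flange, z up along the pin.
Not all that is in view belongs to the job. Leave any turquoise look-alike of the pin_a alone.

How it is judged:
By the outcome, as a careful person would: the job done as asked, in the order asked, and still so for the second after the job is handed in, while the arm keeps its last pose, push and grip.
It also fails if it takes over 48 s, if anything falls off the work surface, if the arm or the gripper's body presses on something with over 40 N, if the wrist force passes 120 N, or if a joint passes its speed limit or range.

## Robot

A 6-joint arm with a two-finger parallel gripper is mounted at the origin on the work surface. World frame = base frame: x ahead of the robot, y to its left, z up, the work surface at z = 0. Lengths are in mm, angles in rad, forces in N, time in s.
With the tool pointing down it reaches from about 350 to 975 mm from the base axis. Payload 7.1 kg.
Tool frame: the origin (TCP) lies midway between the tips of the shut fingers; the grasp point (between the pads) lies ctrl.grip_point_offset behind it (ctrl.grip_point_offset is the distance from the TCP to the grasp point, in mm); z points along the fingers, y is the line along which they close (so a half turn about z gives the same grasp; the last joint's range is limited). The gripper opens to 88 mm and grips with 3 to 60 N. Pads are 20 mm wide; open, the fingers measure 115 mm over their backs; the gripper's body (75 mm by 178 mm) begins 61 mm behind the grasp point.
Start: joints at [-0.019, 0.423, 1.63, -0, 1.089, -0.019], TCP at [624.984, 0.026, 222.675] pointing down, gripper open.
Joint ranges: [-3, 3], [-0.9, 2.11], [0.09, 2.58], [-1.31, 4.45], [0.11, 2.69], [-2.54, 2.54]. Speed limits (rad/s): [2.39, 2.39, 3.01, 3.14, 3.14, 3.14].

## Interface

Orientations are given as a rotation vector (axis times angle).
In Python, from workcell import ctrl, get_image, close_job, finder gives the robot as it stands.
- The arm moves only by the tool servo_tool, never from a script. Its argument "deltas" is a list of rows, each a list of 2 entries, a list of its own where there are three numbers: the shift along the tool's x, y, z in mm, then the turn, a rotation vector about the tool's x, y, z in rad. A call has 1 to 5 rows; each row is the pose to reach, as a shift and turn from the pose commanded when the call began, along the tool's axes at that moment; what a row does not reach only later rows make up. A row lasts 1/12 s, in which the tool goes at most 41.7 mm and 7.16 degrees, less where a joint would pass 70% of its speed; a pose out of reach is approached as far as the arm can. A call with a gripper value outside its range is refused whole. "grip" is the closure, from -1 (fully open) to 1 (shut), so that 0 is half open, set as the call begins (left out, the last holds). The fingers move at their own pace and stop on an object; the grip force is fixed at half the most. Time passes only in rows, so rows that repeat a pose let the fingers close. It gives the time, the measured TCP pose, the force, the opening and the grip force at its end, in the units of the state.
- ctrl.get_obs(): the state, without advancing time (a new reading comes with each control period).
- get_image(name): name is "scene" or "side" or "wrist"; returns a dict with "frame" (480x640x3 uint8, blue, green, red), "depth" (480x640 float32, mm along the optical axis (not along the pixel's ray), 0 where there is no reading), "K" (3x3 intrinsics, pixels), "pose" (4x4, takes a point from camera to world coordinates). Camera axes: x right, y down, z forward; pixel columns grow to the right and rows downward; lengths in mm; the calibration is good to about 2 mm. The wrist camera is an equidistant fisheye: a pixel r from the principal point sees the ray r / f radians off the axis. A picture is of the moment at which its call begins.
- close_job(): hands the job in; it is judged then, once.
Trained networks look in a picture, given as the dict that the camera call returned (one of the last four; its "shot" number tells which), for a name from the list of things; names that differ only in an ending like _2 or _b are one class to them, and where a whole thing is asked for, a point or a joint stands for the part that bears it (a point fixed in the world has none). Each returns a list of dicts, best first, with "score" (0 to 1); they miss things now and then, are a little off and sometimes report something else, mostly with a low value. They report only what shows in the picture. A call takes as long as a camera call. They do not tell look-alikes from the thing itself.
- finder.search_frame(query, picture): "rect" ([centre column, centre row, width, height] as shares, 0 to 1, of the picture: columns of its width, rows of its height, round what is visible of it).
- finder.silhouettes(query, picture): "mask" (480x640 bool, what is visible of it) and "rect" ([centre column, centre row, width, height] as shares, 0 to 1, of the picture: columns of its width, rows of its height, round what is visible of it).
The state is a dict: "t": time; "qpos": joint angles; "qvel": joint speeds; "joint_torque": joint torques, N m; "ee_pos": TCP position; "orientation": TCP orientation; "ft_force": force on the tool from outside, world axes, zero at the start; "moment": the same for the moment, N m; "width": finger opening in mm; "grasp_force": force on a finger pad.
Only numpy, scipy, OpenCV 4.12 (cv2) and the standard library are available. Lean on these libraries where they do the work, as an engineer would, in place of code of your own. Each camera call takes 0.05 s, during which the arm holds its last target. There are 200 camera calls.

## Working session

There is one attempt and no reset: what is moved stays moved. The work goes in short steps, Python scripts to look and compute and a tool call to move; the robot and the scene stay as the last step left them, time stands still between calls to the robot, and variables do not carry over. Pictures are saved under pics/ and viewed, at most 10 in all, crops included, and the job is handed in when it is done.

Besides the shell and the picture viewer there is one more tool, called after "Call:" as a command line: name --argument value ..., lists and objects as JSON in quotes. servo_tool: Moves the arm, as the interface text tells. Its arguments: {"type":"object","properties":{"deltas":{"type":"array","items":{"type":"array"}},"grip":{"type":"number"}},"required":["deltas"]}

```bash
mkdir -p pics; cat > h.py <<'E'
import numpy as np, cv2
from workcell import ctrl, get_image, close_job, finder
def pts(im):
    v,u=np.mgrid[0:480,0:640]; K=im["K"]; d=im["depth"].astype(float)
    P=np.stack([(u-K[0,2])/K[0,0]*d,(v-K[1,2])/K[1,1]*d,d],-1)
    return P@im["pose"][:3,:3].T+im["pose"][:3,3]
E
python3 - <<'E'
from h import *
o=ctrl.get_obs(); print(o["t"],o["ee_pos"],o["orientation"],o["width"],ctrl.grip_point_offset)
for n in ["scene","side"]:
    im=get_image(n); cv2.imwrite(f"pics/{n}0.png",im["frame"]); P=pts(im); np.savez(f"{n}0.npz",P=P,**{k:im[k] for k in("frame","depth","K","pose")})
    print(n,im["pose"][:3,3].round())
    for q in ["pin_a","pin_b_grip","rack","dock","reset_mouth"]:
        for r in finder.silhouettes(q,im)[:4]:
            m=r["mask"]&(im["depth"]>0); c=r["rect"]; print(q,round(r["score"],2),int(c[0]*640),int(c[1]*480),int(c[2]*640),int(c[3]*480),np.median(P[m],0).round() if m.any() else None)
E
```

```text
0.0 [6.24433490e+02 1.11833359e-02 2.21930495e+02] [-2.22072397e+00 -2.22064367e+00  1.63201466e-03] 88.04033413784381 18.700000000000003
scene [1274.  192.  848.]
pin_a 0.86 485 245 22 56 [462. 335.  96.]
pin_a 0.76 436 249 21 48 [529. 248. 122.]
pin_a 0.73 422 299 19 51 [616. 234. 101.]
pin_b_grip 0.66 375 235 19 55 [508. 131. 110.]
rack 0.68 401 264 119 85 [517. 191.  94.]
dock 0.78 173 231 108 101 [ 559. -236.   79.]
reset_mouth 0.94 175 229 105 105 [ 559. -236.   79.]
side [  68. -541.  884.]
pin_a 0.78 182 198 15 42 [453. 330. 100.]
pin_a 0.71 228 196 10 47 [517. 242. 126.]
pin_a 0.67 267 190 9 50 [605. 230.  96.]
pin_b_grip 0.72 253 229 14 54 [496. 125. 120.]
rack 0.65 248 235 76 96 [501. 113.  91.]
rack 0.48 283 171 24 19 [719. 316.  16.]
dock 0.63 409 366 129 127 [ 506. -265.   79.]
reset_mouth 0.78 411 365 134 122 [ 507. -265.   80.]
```

View pics/scene0.png

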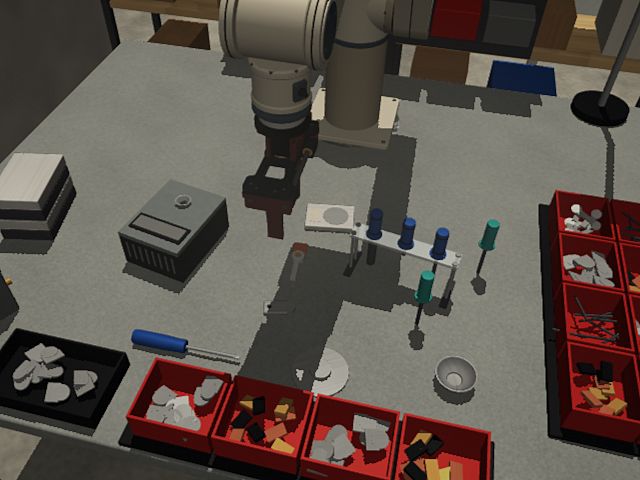

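```bash
python3 - <<'E'
import cv2
a=cv2.imread("pics/side0.png")[150:330,130:370]; b=cv2.imread("pics/scene0.png")[200:350,340:540]
cv2.imwrite("pics/crop.png",cv2.vconcat([cv2.resize(a,(400,300),interpolation=3),cv2.resize(b,(400,300),interpolation=3)]))
E
```

```text
(no output)
```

View pics/crop.png

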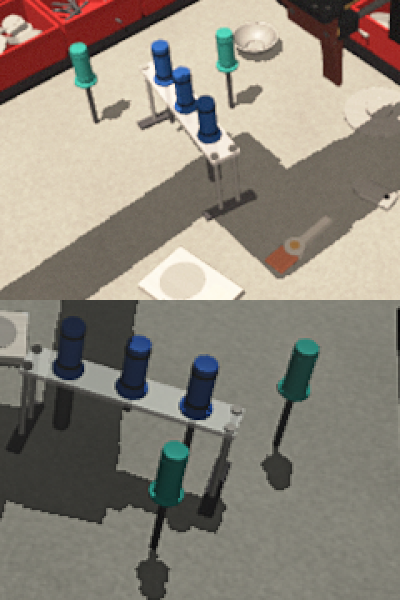

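The scene view shows three blue pins. The left one (375,225) has a thick shank and the middle one (407,235) shows no shank, so it is the short one. The right one (441,243) has a thin, long shank, so it is pin_a. Turquoise look-alikes stand at (489,235) and (426,287). The funnel is at (183,201).

```bash
python3 - <<'E'
from h import *
from scipy.optimize import least_squares
for n in ["scene","side"]:
    D=np.load(n+"0.npz"); P=D["P"]; hsv=cv2.cvtColor(D["frame"],cv2.COLOR_BGR2HSV)
    blue=(hsv[...,0]>106)&(hsv[...,0]<130)&(hsv[...,1]>110)
    for c in [(503,128),(513,188),(524,246)]:
        near=blue&(np.hypot(P[...,0]-c[0],P[...,1]-c[1])<25)&(P[...,2]>90)
        Q=P[near]; b=Q[(Q[:,2]>106)&(Q[:,2]<142)][:,:2]
        f=least_squares(lambda p:np.hypot(*(b-p).T)-11,c,loss="soft_l1")
        top=Q[Q[:,2]>Q[:,2].max()-4]
        print(n,len(b),f.x.round(1),"top",len(top),top.mean(0).round(1))
    dk=(P[...,2]>84)&(P[...,2]<96)&(P[...,1]<-100)&(P[...,0]>380)&(P[...,0]<700)
    cnt,lab,st,ce=cv2.connectedComponentsWithStats(dk.astype(np.uint8))
    for i in range(1,cnt):
        if st[i,4]>15: 
            Q=P[lab==i]; print(n,"ring",st[i],(Q.min(0)/2+Q.max(0)/2).round(1),np.ptp(Q,0).round())
    tp=(abs(P[...,2]-80)<6)&(P[...,1]<-120)&(P[...,1]>-420)&(P[...,0]>400)&(P[...,0]<700)
    r=cv2.minAreaRect(P[tp][:,:2].astype(np.float32)); print(n,"top",r, np.median(P[tp][:,2]))
E
```

```text
scene 122 [500.8 131. ] top 67 [504.  132.3 150.9]
scene 139 [510.6 189.9] top 70 [513.1 190.8 151.3]
scene 147 [521.4 248.4] top 63 [523.7 248.5 151.8]
scene ring [  0 159  66  51 374] [ 520.3 -532.8   90. ] [159.  77.  12.]
scene ring [175 195  16  11  86] [ 492.2 -244.8   87.8] [31. 31.  8.]
scene ring [129 214  50  27 313] [ 571.6 -264.8   86.7] [ 54. 104.   5.]
scene ring [179 229   5   8  17] [ 575.7 -213.5   84.9] [16. 12.  2.]
scene top ((525.8890380859375, -251.37228393554688), (135.30081176757812, 174.81007385253906), 78.63545989990234) 80.41307644484544
side 119 [500.9 131.8] top 44 [498.1 129.6 150.6]
side 119 [510.9 190.8] top 36 [508.5 188.3 150.8]
side 111 [521.6 249.2] top 33 [518.6 245.8 151.2]
side ring [406 314  14  15  53] [ 570.4 -220.8   86.4] [26. 27.  5.]
side ring [416 315  20  26 142] [ 574.3 -239.1   86.1] [39. 42.  4.]
side ring [430 335  29  28 208] [ 565.  -291.4   86.3] [38. 50.  5.]
side ring [384 349  19  17 144] [ 490.5 -244.3   87.9] [31. 31.  8.]
side ring [629 403  11  16  76] [ 685.2 -552.3   90. ] [12. 20. 12.]
side top ((525.2631225585938, -250.9345245361328), (132.65234375, 173.48526000976562), 78.6667709350586) 80.31931565450361
```

Call:
servo_tool --deltas '[[[25,-10,0],[0,0,0]],[[60,-25,0],[0,0,0]],[[95,-40,0],[0,0,0]],[[120,-50,0],[0,0,0]],[[130,-54,0],[0,0,0]]]' --grip -0.2

```text
t: 1.02
ee_pos: [569.5, 132.7, 222.8]
orientation: [-2.218, -2.223, -0.0]
ft_force: [0.4, 0.6, 0.0]
width: 57.9
grasp_force: 0.0
```

Call:
servo_tool --deltas '[[[25,-10,0],[0,0,0]],[[60,-25,0],[0,0,0]],[[95,-40,0],[0,0,0]],[[113,-47,0],[0,0,0]],[[118.5,-49.5,0],[0,0,0]]]'

```text
t: 1.43
ee_pos: [520.7, 250.8, 222.8]
orientation: [-2.218, -2.224, -0.001]
ft_force: [0.3, -0.7, 0.1]
width: 52.6
grasp_force: 0.0
```

Call:
servo_tool --deltas '[[[0,0,10],[0,0,0]],[[0,0,25],[0,0,0]],[[0,0,40],[0,0,0]],[[0,0,50],[0,0,0]],[[0,0,50],[0,0,0]]]'

```text
t: 1.85
ee_pos: [520.6, 246.6, 170.0]
orientation: [-2.222, -2.219, 0.007]
ft_force: [0.1, -0.6, 0.0]
width: 53.0
grasp_force: 0.0
```

```bash
python3 - <<'E'
from h import *
o=ctrl.get_obs(); print(o["t"],o["ee_pos"],o["orientation"],o["width"],o["ft_force"])
im=get_image("wrist"); cv2.imwrite("pics/w1.png",im["frame"])
print(im["K"],im["pose"])
# project expected pin top & flange
R=im["pose"][:3,:3];t=im["pose"][:3,3]
for p in [(521.4,248.6,151),(510.8,190.2,151),(501,131.3,151)]:
    c=R.T@(np.array(p)-t); th=np.arctan2(np.hypot(c[0],c[1]),c[2]); a=np.arctan2(c[1],c[0]); f=im["K"][0,0]
    print(p,im["K"][0,2]+f*th*np.cos(a),im["K"][1,2]+f*th*np.sin(a))
E
```

```text
1.85 [520.63839478 246.55259394 169.97974766] [-2.22206432 -2.21900039  0.00663668] 53.0302422998789 [ 0.0505504  -0.60005652  0.046176  ]
[[371.64829954   0.         318.37468165]
 [  0.         371.64829954 240.29311786]
 [  0.           0.           1.        ]] [[ 9.99992363e-01 -9.42024061e-04 -3.79285967e-03  5.22224648e+02]
 [-1.95685689e-03 -9.60781163e-01 -2.77300788e-01  3.22666636e+02]
 [-3.38288411e-03  2.77306093e-01 -9.60775670e-01  3.30796754e+02]
 [ 0.00000000e+00  0.00000000e+00  0.00000000e+00  1.00000000e+00]]
(521.4, 248.6, 151) 318.23780858170926 281.09125177682733
(510.8, 190.2, 151) 300.45070804044445 371.74350902672256
(501, 131.3, 151) 288.3791259023289 438.8965262832855
```

View pics/w1.png

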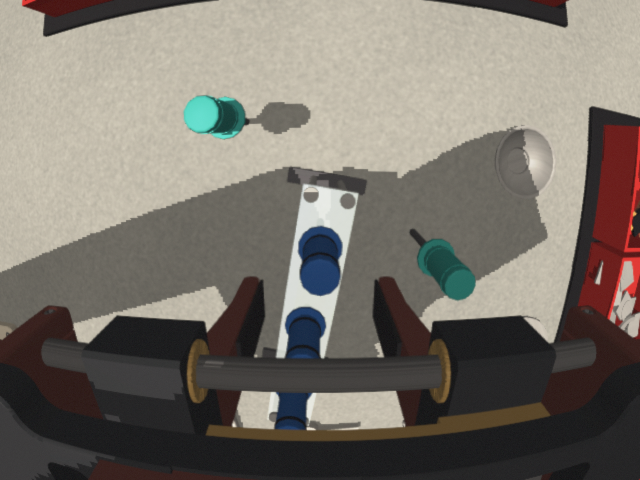

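The wrist view shows pin_a's top at (320,275), centred between the fingers. Both turquoise look-alikes, at (205,115) and (455,275), are clear of them. Next I go down and grip.

Call:
servo_tool --deltas '[[[0.5,0.5,15],[0,0,0]],[[0.5,0.5,35],[0,0,0]],[[0.5,0.5,52],[0,0,0]],[[0.5,0.5,62],[0,0,0]],[[0.5,0.5,66],[0,0,0]]]'

```text
t: 2.32
ee_pos: [521.8, 248.3, 105.7]
orientation: [-2.222, -2.221, 0.002]
ft_force: [-0.6, -0.8, 0.4]
width: 52.9
grasp_force: 0.0
```

Call:
servo_tool --deltas '[[[0,0,0],[0,0,0]],[[0,0,0],[0,0,0]]]'

```text
t: 2.48
ee_pos: [522.6, 249.1, 107.4]
orientation: [2.221, 2.221, 0.001]
ft_force: [0.2, -1.2, 0.1]
width: 52.8
grasp_force: 0.0
```

Call:
servo_tool --deltas '[[[0,0,0],[0,0,0]],[[0,0,0],[0,0,0]],[[0,0,0],[0,0,0]],[[0,0,0],[0,0,0]],[[0,0,0],[0,0,0]]]' --grip 1

```text
t: 2.9
ee_pos: [522.1, 249.1, 107.0]
orientation: [2.221, 2.221, 0.001]
ft_force: [-0.7, 0.1, -0.5]
width: 22.8
grasp_force: 0.3
```

Call:
servo_tool --deltas '[[[0,0,0],[0,0,0]],[[0,0,0],[0,0,0]],[[0,0,0],[0,0,0]],[[0,0,0],[0,0,0]],[[0,0,0],[0,0,0]]]'

```text
t: 3.32
ee_pos: [522.1, 249.1, 107.0]
orientation: [2.221, 2.221, 0.0]
ft_force: [-1.2, -0.2, 5.5]
width: 21.8
grasp_force: 30.0
```

Call:
servo_tool --deltas '[[[0,0,-10],[0,0,0]],[[0,0,-35],[0,0,0]],[[0,0,-65],[0,0,0]],[[0,0,-90],[0,0,0]],[[0,0,-100],[0,0,0]]]'

```text
t: 3.73
ee_pos: [523.6, 249.7, 210.4]
orientation: [2.22, 2.22, 0.007]
ft_force: [0.2, 0.6, 0.3]
width: 21.9
grasp_force: 30.0
```

Call:
servo_tool --deltas '[[[0,0,-15],[0,0,0]],[[0,0,-40],[0,0,0]],[[0,0,-60],[0,0,0]],[[0,0,-65],[0,0,0]],[[0,0,-65],[0,0,0]]]'

```text
t: 4.15
ee_pos: [522.5, 249.3, 272.6]
orientation: [2.221, 2.221, 0.004]
ft_force: [-0.4, 0.4, -1.1]
width: 21.6
grasp_force: 30.0
```

```bash
python3 - <<'E'
from h import *
o=ctrl.get_obs(); print(o["t"],o["ee_pos"],o["ft_force"],o["width"],o["grasp_force"])
c=[cv2.resize(get_image(n)["frame"][r0:r0+210,c0:c0+280],(400,300)) for n,r0,c0 in (("scene",130,320),("side",60,120))]
cv2.imwrite("pics/lift.png",cv2.hconcat(c))
E
```

```text
4.15 [522.53615612 249.28225331 272.64233217] [-0.36804149  0.39217604 -1.09189998] 21.63921267256397 29.99986320734024
```

View pics/lift.png

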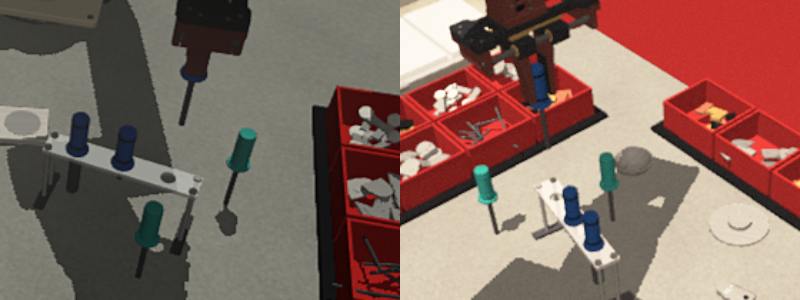

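Both views show the lifted pin with a thin, long shank, and the other two pins still in the rack. Next I carry it to the dock.

Call:
servo_tool --deltas '[[[-20,-1,0],[0,0,0]],[[-55,-3,0],[0,0,0]],[[-90,-5.5,0],[0,0,0]],[[-127,-8,0],[0,0,0]],[[-165,-10,0],[0,0,0]]]'

```text
t: 4.67
ee_pos: [510.5, 82.7, 269.6]
orientation: [-2.219, -2.221, 0.004]
ft_force: [-0.2, 0.7, -0.5]
width: 21.4
grasp_force: 30.0
```

Call:
servo_tool --deltas '[[[-35,-2,0],[0,0,0]],[[-70,-4,0],[0,0,0]],[[-105,-6,0],[0,0,0]],[[-140,-8,0],[0,0,0]],[[-165,-10,0],[0,0,0]]]'

```text
t: 5.08
ee_pos: [500.6, -83.3, 269.8]
orientation: [-2.221, -2.219, 0.003]
ft_force: [0.8, -0.4, -1.0]
width: 21.7
grasp_force: 30.0
```

Call:
servo_tool --deltas '[[[-35,-2,0],[0,0,0]],[[-75,-5,0],[0,0,0]],[[-115,-7,0],[0,0,0]],[[-150,-9.5,0],[0,0,0]],[[-163.5,-10.5,0],[0,0,0]]]'

```text
t: 5.5
ee_pos: [490.2, -248.0, 269.7]
orientation: [-2.223, -2.217, 0.003]
ft_force: [-0.2, 0.2, -0.5]
width: 21.4
grasp_force: 30.0
```

Call:
servo_tool --deltas '[[[0,0,20],[0,0,0]],[[0,0,45],[0,0,0]],[[0,0,65],[0,0,0]],[[0,0,70],[0,0,0]],[[0,0,70],[0,0,0]]]'

```text
t: 5.92
ee_pos: [489.9, -243.3, 199.1]
orientation: [-2.217, -2.218, 0.002]
ft_force: [0.4, 1.5, -0.8]
width: 21.7
grasp_force: 30.0
```

```bash
python3 - <<'E'
from h import *
o=ctrl.get_obs(); print(o["t"],o["ee_pos"],o["orientation"],o["ft_force"])
S=[]
for n in ["scene","side"]:
    im=get_image(n); P=pts(im); f=im["frame"]; e=o["ee_pos"]
    m=(np.hypot(P[...,0]-e[0],P[...,1]-e[1])<30)&(P[...,2]>95)&(P[...,2]<190)
    for lo,hi in [(104,128),(108,118),(118,130),(137,142)]:
        Q=P[m&(P[...,2]>lo)&(P[...,2]<hi)]
        if len(Q): print(n,lo,len(Q),Q.mean(0).round(1),Q.min(0).round(1))
    d=P[...,:2]-im["pose"][:2,3]
    R=im["pose"][:3,:3]; t=im["pose"][:3,3]
    c=R.T@(np.array([491.4,-244.5,88])-t); k=im["K"]@c; u,v=(k[:2]/k[2]).astype(int)
    print(n,"mouth px",u,v,"view dir",(np.array([491.4,-244.5,88])-t).round())
    S.append(cv2.resize(f[max(v-75,0):v+45,u-60:u+60],(400,400),interpolation=cv2.INTER_NEAREST))
    for q in ["pin_a","reset_mouth"]:
        for r in finder.search_frame(q,im)[:2]: print(q,r["score"],np.array(r["rect"])*[640,480,640,480])
cv2.imwrite("pics/above.png",cv2.hconcat(S))
E
```

```text
5.9167 [ 489.90385917 -243.27847367  199.07329272] [-2.2174338  -2.21782061  0.00245068] [ 0.37114423  1.53540926 -0.81824379]
scene 104 21 [ 492.3 -242.7  119.9] [ 489.7 -246.7  112.1]
scene 108 7 [ 491.6 -242.4  114.8] [ 489.7 -245.2  112.1]
scene 118 15 [ 492.7 -242.8  122.9] [ 490.5 -246.7  118. ]
scene 137 7 [ 492.6 -242.   139.4] [ 489.8 -244.3  137.2]
scene mouth px 182 199 view dir [-783. -436. -760.]
pin_a 0.96 [424.448 300.72   21.696  54.816]
pin_a 0.93 [486.08  246.624  26.112  56.592]
reset_mouth 0.61 [174.848 230.496 106.304 105.216]
side 104 19 [ 490.1 -246.   121.8] [ 486.8 -247.9  115.8]
side 108 4 [ 490.6 -246.6  116.5] [ 489.5 -247.7  115.8]
side 118 18 [ 489.9 -245.8  124.2] [ 486.8 -247.9  118.8]
side 137 10 [ 489.7 -245.9  139.1] [ 487.9 -247.5  137.1]
side mouth px 393 356 view dir [ 424.  296. -796.]
pin_a 0.72 [182.272 200.16   15.424  46.512]
pin_a 0.58 [267.072 191.856  12.8    49.92 ]
reset_mouth 0.65 [410.752 365.04  135.488 121.68 ]
reset_mouth 0.24 [401.408 326.16   17.984  40.896]
```

View pics/above.png

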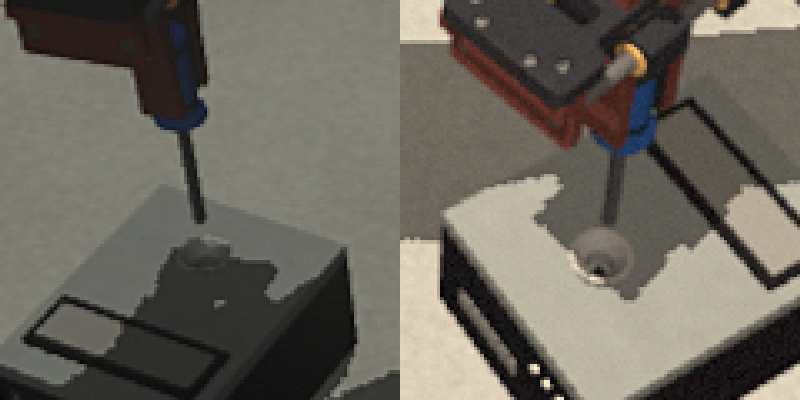

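The tip (scene crop 200,222; side crop 608,222) is over the funnel to within about 1 mm by both cameras. Next I go down in steps.

Call:
servo_tool --deltas '[[[0,0.4,8],[0,0,0]],[[0,0.4,18],[0,0,0]],[[0,0.4,26],[0,0,0]],[[0,0.4,33],[0,0,0]],[[0,0.4,36],[0,0,0]]]'

```text
t: 6.63
ee_pos: [491.1, -244.1, 163.9]
orientation: [-2.22, -2.22, 0.001]
ft_force: [0.0, -0.1, -1.1]
width: 21.6
grasp_force: 30.0
```

Call:
servo_tool --deltas '[[[0,0,5],[0,0,0]],[[0,0,10],[0,0,0]],[[0,0,15],[0,0,0]],[[0,0,20],[0,0,0]],[[0,0,20],[0,0,0]]]'

```text
t: 7.05
ee_pos: [491.4, -244.2, 144.6]
orientation: [-2.22, -2.22, 0.001]
ft_force: [-0.0, -0.8, -0.8]
width: 21.6
grasp_force: 30.0
```

Call:
servo_tool --deltas '[[[0,0,4],[0,0,0]],[[0,0,8],[0,0,0]],[[0,0,12],[0,0,0]],[[0,0,14],[0,0,0]],[[0,0,14],[0,0,0]]]'

```text
t: 7.47
ee_pos: [491.8, -244.5, 131.4]
orientation: [-2.221, -2.221, 0.0]
ft_force: [-0.5, -0.4, 2.2]
width: 21.7
grasp_force: 30.0
```

Call:
servo_tool --deltas '[[[0,0,1],[0,0,0]],[[0,0,2],[0,0,0]],[[0,0,3],[0,0,0]],[[0,0,3],[0,0,0]]]'

```text
t: 7.8
ee_pos: [491.9, -244.5, 128.8]
orientation: [2.221, 2.221, -0.0]
ft_force: [-1.1, 0.2, 3.5]
width: 22.1
grasp_force: 30.0
```

Call:
servo_tool --deltas '[[[0,0,1],[0,0,0]],[[0,0,2],[0,0,0]],[[0,0,2],[0,0,0]],[[0,0,2],[0,0,0]]]'

```text
t: 8.13
ee_pos: [491.9, -244.5, 126.8]
orientation: [2.221, 2.221, 0.0]
ft_force: [-1.0, 1.1, 4.4]
width: 21.5
grasp_force: 30.0
```

Call:
servo_tool --deltas '[[[0,0,0.7],[0,0,0]],[[0,0,1.2],[0,0,0]],[[0,0,1.2],[0,0,0]],[[0,0,1.2],[0,0,0]]]'

```text
t: 8.47
ee_pos: [492.0, -244.6, 125.8]
orientation: [2.221, 2.221, 0.0]
ft_force: [-1.4, 1.1, 7.8]
width: 21.5
grasp_force: 30.0
```

Call:
servo_tool --deltas '[[[0,0,0.4],[0,0,0]],[[0,0,0.4],[0,0,0]],[[0,0,0.4],[0,0,0]]]'

```text
t: 8.72
ee_pos: [492.1, -244.6, 125.7]
orientation: [2.221, 2.221, 0.0]
ft_force: [-3.0, 1.5, 10.2]
width: 21.6
grasp_force: 30.0
```

Call:
servo_tool --deltas '[[[0,0,0.4],[0,0,0]],[[0,0,0.4],[0,0,0]],[[0,0,0.4],[0,0,0]],[[0,0,0.4],[0,0,0]],[[0,0,0.4],[0,0,0]]]'

```text
t: 9.13
ee_pos: [492.2, -244.7, 125.6]
orientation: [2.221, 2.221, 0.0]
ft_force: [-3.2, 0.8, 13.2]
width: 21.8
grasp_force: 30.0
```

Call:
servo_tool --deltas '[[[0,0,0],[0,0,0]],[[0,0,0],[0,0,0]],[[0,0,0],[0,0,0]],[[0,0,0],[0,0,0]],[[0,0,0],[0,0,0]]]'

```text
t: 9.55
ee_pos: [492.1, -244.6, 125.6]
orientation: [2.221, 2.221, 0.0]
ft_force: [-3.3, 0.7, 12.6]
width: 21.3
grasp_force: 30.0
```

```bash
python3 - <<'E'
from h import *
S=[cv2.resize(get_image(n)["frame"][r:r+150,c:c+150],(400,400)) for n,r,c in (("scene",110,110),("side",260,320))]
cv2.imwrite("pics/end.png",cv2.hconcat(S)); o=ctrl.get_obs(); print(o["ee_pos"],o["ft_force"],o["grasp_force"])
E
```

```text
[ 492.16369573 -244.65631763  125.62453152] [-3.88488452  0.68149844 13.07056779] 30.018948912620544
```

View pics/end.png

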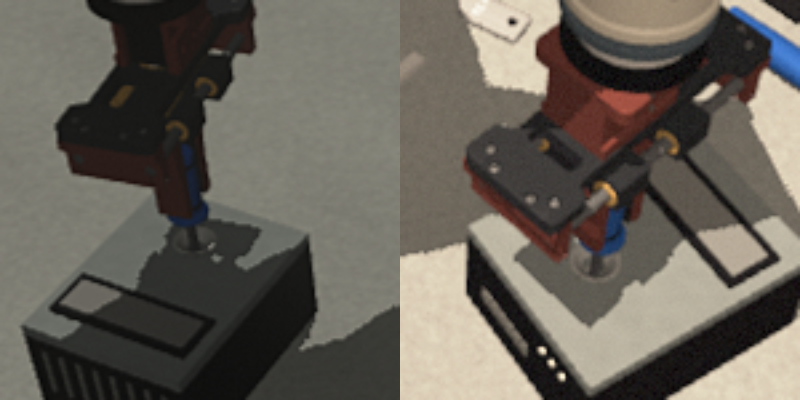

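The shank is down in the funnel (scene crop 195,235; side crop 597,260). The push holds at 13 N against the hard stop, at exactly the expected depth.

```bash
python3 -c "
from workcell import close_job; print(close_job())"
```

```text
the job is handed in; nothing more can be done
None
```

The job is handed in: pin_a, still in the gripper, goes down through the dock's hole and holds the reset button against its hard stop at about 13 N; the other two pins stayed in the rack and I moved nothing else.

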